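Unstack the sample jars into their colour-coded holders

TASK

The sample jars for weighing stand in two stacks: take the stacks apart and set every jar upright, flat inside the rim of the holder in the colour of its lid (the small blue jar in the small blue holder, the large blue jar in the large blue one). Do not tip or drop a jar on the way, and do not shift the glass beaker or the brass weight that stand among them.

Things in the scene. Friction and masses are not known exactly. Their poses are not given: they have to be found in the camera images.
- jar_red: The medium screw-lid sample jar: white round body 46 mm across, red ribbed lid 49 mm across that takes up the top 15 mm, 57 mm tall in all, under 0.13 kg, lid fixed on. Origin: centre of its underside, z up; round. Starts on the lid of one of the two large jars (which one varies), underside 59 mm above the worktop.
- jar_blue_small: The small screw-lid sample jar: white round body 34 mm across, blue ribbed lid 37 mm across that takes up the top 12 mm, 45 mm tall in all, under 0.13 kg, lid fixed on. Origin: centre of its underside, z up; round. Starts on the lid of one of the two large jars (which one varies), underside 59 mm above the worktop.
- jar_blue_large: A large screw-lid sample jar: white round body 50 mm across, blue ribbed lid 53 mm across that takes up the top 16 mm, 59 mm tall in all, under 0.13 kg, lid fixed on. Origin: centre of its underside, z up; round. Starts on the worktop with one of the two smaller jars (red or small blue) on its lid, up to 7 mm off centre.
- jar_white_large: A large screw-lid sample jar: white round body 50 mm across, white ribbed lid 53 mm across that takes up the top 16 mm, 59 mm tall in all, under 0.13 kg, lid fixed on. Origin: centre of its underside, z up; round. Starts on the worktop with one of the two smaller jars (red or small blue) on its lid, up to 7 mm off centre.
- holder_red: Red round plastic holder, fixed to the worktop: a flat shallow dish 84 mm across outside (90 mm over the black rubber foot ring), 8 mm high at the rim, with a recess 72 mm across and 5 mm deep, so its floor lies 3 mm above the worktop. The place of the red-lidded jar. Origin: centre of its underside, on the worktop; z up.
- holder_blue_small: Blue, the smaller of the two blue ones, round plastic holder, fixed to the worktop: a flat shallow dish 64 mm across outside (70 mm over the black rubber foot ring), 8 mm high at the rim, with a recess 52 mm across and 5 mm deep, so its floor lies 3 mm above the worktop. The place of the small blue-lidded jar. Origin: centre of its underside, on the worktop; z up.
- holder_blue_large: Blue, the larger of the two blue ones, round plastic holder, fixed to the worktop: a flat shallow dish 84 mm across outside (90 mm over the black rubber foot ring), 8 mm high at the rim, with a recess 72 mm across and 5 mm deep, so its floor lies 3 mm above the worktop. The place of the large blue-lidded jar. Origin: centre of its underside, on the worktop; z up.
- holder_white: White round plastic holder, fixed to the worktop: a flat shallow dish 84 mm across outside (90 mm over the black rubber foot ring), 8 mm high at the rim, with a recess 72 mm across and 5 mm deep, so its floor lies 3 mm above the worktop. The place of the white-lidded jar. Origin: centre of its underside, on the worktop; z up.
- beaker: Bystander, loose: clear glass beaker with some white powder in it, 45 mm across, 56 mm tall, 34 g. Origin: centre of its underside. Leave it alone.
- brass_weight: Bystander, loose: brass knob weight, 38 mm across, 60 mm tall, 0.5 kg. Origin: centre of its underside. Leave it alone.
Not all that is in view belongs to the job. What is shaped like the jar_blue_large but green or orange is not meant.

How it is judged:
By the outcome, as a careful person would: the job done as asked, in the order asked, and still so for the second after the job is handed in, with the robot touching nothing.
It also fails if it takes over 112 s, if anything falls off the work surface, if the arm or the gripper's body presses on something with over 40 N, if the wrist force passes 120 N, or if a joint passes its speed limit or range.

ROBOT

A 6-joint arm with a two-finger parallel gripper is mounted at the origin on a cart in front of the work surface, level with it; the furniture and walls round the work are solid. World frame = base frame: x ahead of the robot, y to its left, z up, the work surface at z = 0. Lengths are in m, angles in rad, forces in N, time in s.
With the tool pointing down it reaches from about 0.375 to 0.975 m from the base axis. Payload 3.8 kg.
Tool frame: the origin (TCP) lies on the centre line of the jaws, within the pads' length; the fingertips stand 14 mm ahead of it and the grasp point (between the pads) lies 5 mm behind it (bot.finger_overhang is the distance from the TCP to the fingertips, in m); y points along the fingers, x is the direction in which the jaws open and shut, and the axes are right-handed (so a half turn about y gives the same grasp; the last joint's range is limited). The gripper opens to 85 mm and grips with 20 to 120 N. Pads are 22 mm wide; open, the fingers measure 114 mm over their backs; the gripper's body (76 mm by 85 mm) begins 54 mm behind the grasp point. The pads swing forward as they close: fully open they stand 13 mm farther back than shut.
Start: joints at [1.185, 0.264, 1.604, -0, 1.274, -0.037], TCP at [0.231, 0.634, 0.245] pointing down, gripper open.
Joint ranges: [-2.63, 2.63], [-0.94, 2.18], [0.31, 2.57], [-1.31, 4.45], [0, 2.66], [-2.55, 2.55]. Speed limits (rad/s): [2.57, 2.57, 3.14, 3.14, 3.14, 3.14].

INTERFACE

Orientations are given as a rotation vector (axis times angle).
In Python, from workcell import readout, read_camera, bot, spotter gives the robot as it stands.
- The arm moves only by the tool jog_arm, never from a script. Its argument "increments" is a list of rows, each a list of 7 numbers: the shift along the tool's x, y, z in m, then the turn, a rotation vector about the tool's x, y, z in rad, then the opening, from 0 (shut) to 1 (fully open). A call has 1 to 10 rows; each row shifts and turns the pose as measured when the row begins, along the tool's axes as they then stand; what a row does not reach is not made up. A row lasts 1/8 s, in which the tool goes at most 62.5 mm and 10.7 degrees, less where a joint would pass 70% of its speed; a pose out of reach is approached as far as the arm can. A call with a gripper value outside its range is refused whole. The fingers move at their own pace and stop on an object; "force" is the grip in N (left out, the last holds). Time passes only in rows, so rows that do not move let the fingers close. It gives the time, the measured TCP pose, the force and the opening at its end, in the units of the state.
- readout.read_state(): the state, without advancing time (a new reading comes with each control period).
- read_camera(name): name is "scene" or "side" or "wrist"; returns a dict with "img" (400x640x3 uint8, blue, green, red), "range_z" (400x640 float32, m along the optical axis (not along the pixel's ray), 0 where there is no reading), "fx", "fy", "cx", "cy" (pixels), "distortion" ([k1, k2, p1, p2, k3] as OpenCV has them; the pictures are not rectified), "world_from_camera" (4x4, takes a point from camera to world coordinates). Camera axes: x right, y down, z forward; pixel columns grow to the right and rows downward; lengths in m; the calibration is good to about 2 mm. A picture is of the moment at which its call begins.
- bot.finish_job(): hands the job in, once; it reports no verdict.
Trained networks look in a picture, given as the dict that the camera call returned (one of the last four; its "shot" number tells which), for a name from the list of things; names that differ only in an ending like _2 or _b are one class to them, and where a whole thing is asked for, a point or a joint stands for the part that bears it (a point fixed in the world has none). Each returns a list of dicts, best first, with "p" (0 to 1); they miss things now and then, are a little off and sometimes report something else, mostly with a low value. They report only what shows in the picture. A call takes as long as a camera call. They do not tell look-alikes from the thing itself.
- spotter.masks_of(picture, thing): "mask" (400x640 bool, what is visible of it) and "location" ([column, row] in pixels, amid what is visible of it).
- spotter.spot_point(picture, thing): "location" ([column, row] in pixels: a listed point, or the origin of a listed thing).
The state is a dict: "time": time; "q": joint angles; "joint_vel": joint speeds; "joint_torque": joint torques, N m; "tool_pos": TCP position; "tcp_rot": TCP orientation; "wrist_force": force on the tool from outside, world axes, zero at the start; "torque": the same for the moment, N m; "width": opening from 0.0 (shut) to 1.0 (fully open).
Only numpy, scipy, OpenCV 4.12 (cv2) and the standard library are available. Lean on these libraries where they do the work, as an engineer would, in place of code of your own. Each camera call takes 0.05 s, during which the arm holds its last target. There are 200 camera calls.

## Working session

There is one attempt and no reset: what is moved stays moved. The work goes in short steps, Python scripts to look and compute and a tool call to move; the robot and the scene stay as the last step left them, time stands still between calls to the robot, and variables do not carry over. Pictures are saved under pics/ and viewed, about 12 in all and at most 16, crops included, and the job is handed in when it is done.

Besides the shell and the picture viewer there is one more tool, called after "Request:" as name([rows], argument=value, ...), one row to a line, values as JSON. jog_arm: Moves the arm, as the interface text tells. Its arguments: {"type":"object","properties":{"increments":{"type":"array"},"force":{"type":"number"}},"required":["increments"]}

```bash
ls; mkdir -p pics; cat > h.py <<'E'
import numpy as np, cv2
from workcell import readout, read_camera, bot, spotter
def px2w(P,uv,z=None,rng=None):
    K=np.array([[P['fx'],0,P['cx']],[0,P['fy'],P['cy']],[0,0,1]])
    n=cv2.undistortPoints(np.array(uv,float).reshape(-1,1,2),K,np.array(P['distortion'],float))[:,0]
    d=np.c_[n,np.ones(len(n))]; T=np.array(P['world_from_camera'])
    if rng is not None: return (d*np.array(rng).reshape(-1,1))@T[:3,:3].T+T[:3,3]
    w=d@T[:3,:3].T; return T[:3,3]+w*((z-T[2,3])/w[:,2])[:,None]
def cloud(P,mask):
    r,c=np.nonzero(mask&(P['range_z']>0)); return px2w(P,np.c_[c,r],rng=P['range_z'][r,c])
E
python3 - <<'E'
from h import *
for n in ['scene','side']:
    P=read_camera(n); cv2.imwrite(f'pics/{n}0.png',P['img'])
    print(n,np.round(P['world_from_camera'],3).tolist())
    for t in ['jar_red','jar_blue_small','jar_blue_large','jar_white_large','holder_red','holder_blue_small','holder_blue_large','holder_white','beaker','brass_weight']:
        for m in spotter.masks_of(P,t)[:3]:
            C=cloud(P,m['mask'])
            if len(C)<10: print(t,m['p'],m['location'],'few');continue
            top=np.percentile(C[:,2],97); S=C[C[:,2]>top-.006]
            print(t,round(m['p'],2),np.round(m['location']),'top',round(top,3),'ctr',np.round((S.min(0)+S.max(0))[:2]/2,3),'ext',np.round(np.ptp(S,axis=0)[:2],3))
print(readout.read_state())
E
```

```text
pics
scene [[0.735, -0.35, 0.581, -0.056], [-0.678, -0.357, 0.643, -0.64], [-0.018, -0.866, -0.499, 0.555], [0.0, 0.0, 0.0, 1.0]]
jar_red 0.76 [292. 148.] top 0.117 ctr [0.59  0.196] ext [0.046 0.041]
jar_blue_small 0.84 [470. 224.] top 0.104 ctr [ 0.603 -0.352] ext [0.036 0.036]
jar_blue_small 0.44 [352. 251.] top 0.009 ctr [ 0.446 -0.172] ext [0.085 0.084]
jar_blue_large 0.86 [332. 171.] top 0.06 ctr [0.644 0.104] ext [0.044 0.051]
jar_blue_large 0.84 [261. 167.] top 0.061 ctr [0.481 0.229] ext [0.081 0.104]
jar_blue_large 0.83 [234. 182.] top 0.06 ctr [0.413 0.264] ext [0.052 0.049]
jar_white_large 0.96 [468. 250.] top 0.061 ctr [ 0.607 -0.352] ext [0.048 0.052]
holder_red 0.79 [354. 253.] top 0.009 ctr [ 0.446 -0.172] ext [0.085 0.084]
holder_blue_small 0.57 [346. 200.] top 0.01 ctr [ 0.584 -0.013] ext [0.057 0.063]
holder_blue_large 0.72 [301. 216.] top 0.009 ctr [0.461 0.019] ext [0.083 0.085]
holder_white 0.8 [397. 222.] top 0.009 ctr [ 0.604 -0.168] ext [0.089 0.083]
holder_white 0.64 [295. 151.] top 0.117 ctr [0.592 0.199] ext [0.05  0.048]
holder_white 0.51 [263. 187.] top 
[... 1713 characters left out ...]
0. 154.] top 0.059 ctr [ 0.457 -0.304] ext [0.018 0.024]
{'time': 1.1, 'q': array([ 1.18511935e+00,  2.63866705e-01,  1.60401284e+00, -1.54848883e-05,
        1.27370182e+00, -3.68879071e-02]), 'joint_vel': array([ 0.00020195, -0.00089238, -0.0003872 , -0.00014773, -0.00116208,
        0.00140234]), 'joint_torque': array([ 7.94792522e-04, -5.15090275e+01, -3.67720985e+01, -1.31565921e-04,
        9.75030780e-04, -1.40596330e-05]), 'tool_pos': array([0.23068219, 0.63434566, 0.24529523]), 'tcp_rot': array([-1.35426301, -0.94855991,  0.94853094]), 'wrist_force': array([ 0.22518117, -0.4673012 , -1.08394578]), 'torque': array([ 0.02829552, -0.04002412, -0.01150015]), 'width': 1.0014982556297272}
```

View images.

View pics/scene0.png

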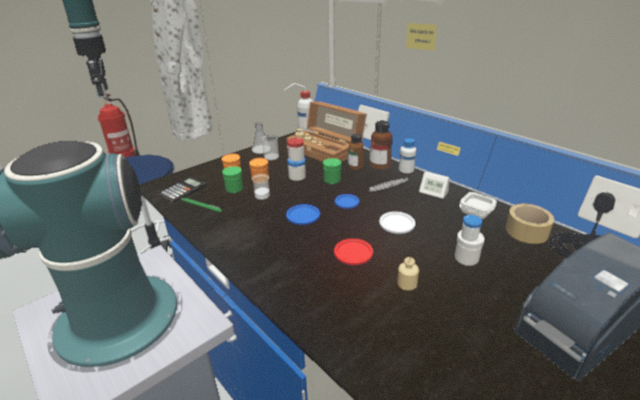

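View pics/side0.png

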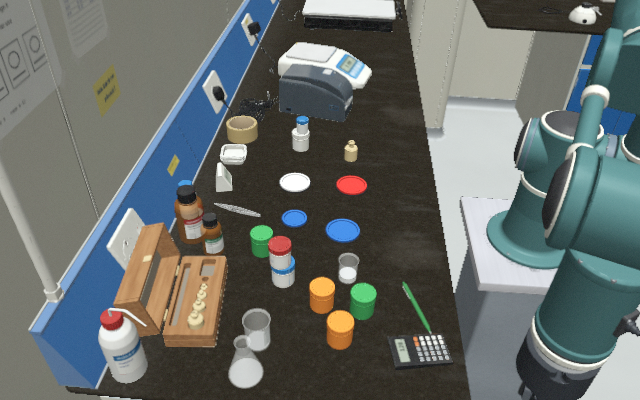

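```bash
python3 - <<'E'
from h import *
from scipy.spatial.transform import Rotation as R
s=readout.read_state();print(R.from_rotvec(s['tcp_rot']).as_matrix().round(3),bot.finger_overhang)
a=cv2.imread('pics/side0.png')[90:330,230:430];cv2.imwrite('pics/side0c.png',cv2.resize(a,None,fx=2.5,fy=2.5,interpolation=2))
E
```

```text
[[ 0.342  0.    -0.94 ]
 [ 0.94   0.     0.342]
 [ 0.    -1.    -0.   ]] 0.014
```

View pics/side0c.png

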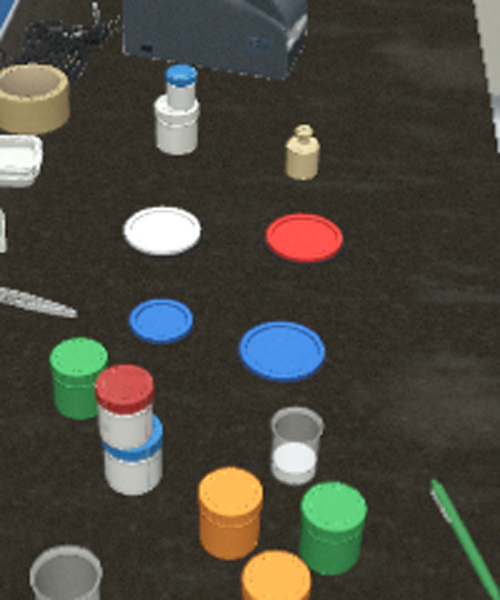

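Side view: the red jar is on the large blue one at (282,262), and the small blue jar is on the white one at (301,132). The holders are white (294,182), red (352,185), small blue (294,218) and large blue (342,230). The beaker is at (347,268) and the brass weight at (351,152).

What could be mistaken for the targets:
- **Jars:** green (262,240) and (362,300), orange (321,294) and (340,330), plus the bottles and the empty beaker at (256,330). The stacks are the only jars with a red, blue or white lid on a white body, and the close crop confirms this.

The tool's y axis points down and its x axis lies at a yaw of 70°.

Request:
jog_arm([
  [-0.03,0,-0.051,0,0,0,1],
  [-0.03,0,-0.051,0,0,0,1],
  [-0.03,0,-0.051,0,0,0,1],
  [-0.03,0,-0.051,0,0,0,1],
  [-0.03,0,-0.051,0,0,0,1],
  [-0.03,0,-0.051,0,0,0,1],
  [-0.03,0,-0.051,0,0,0,1],
  [-0.03,0,-0.051,0,0,0,1],
  [-0.03,0,-0.051,0,0,0,1],
  [0,0,0,0,0,0,1],
], force=40)

```text
time: 2.35
tool_pos: [0.5812, 0.2136, 0.2466]
tcp_rot: [-1.353, -0.957, 0.946]
wrist_force: [-0.4, 0.8, -0.4]
width: 0.998
```

```bash
cat >> h.py <<'E'
from scipy.spatial.transform import Rotation as R
def togo(x,y,z=None):
    s=readout.read_state(); p=s['tool_pos']; t=np.array([x,y,p[2] if z is None else z])
    M=R.from_rotvec(s['tcp_rot']).as_matrix()
    # residual rotation (tool axes) to the starting orientation
    M0=R.from_rotvec([-1.35426301,-0.94855991,0.94853094]).as_matrix()
    print('t',round(s['time'],2),'tcp',p.round(4),'togo',(M.T@(t-p)).round(4),'rot',R.from_matrix(M.T@M0).as_rotvec().round(4),'F',s['wrist_force'].round(1),'w',round(s['width'],3),'q',s['q'].round(2))
def tops(cam,zlo,zhi,xy,rad=.06,png=None):
    P=read_camera(cam)
    if png: cv2.imwrite('pics/'+png,P['img'])
    C=cloud(P,P['range_z']>0)
    S=C[(C[:,2]>zlo)&(C[:,2]<zhi)&(np.hypot(*(C[:,:2]-xy).T)<rad)]
    if len(S)<20: print(cam,'few',len(S));return
    lo,hi=np.percentile(S,1,axis=0),np.percentile(S,99,axis=0)
    (c,d,_)=cv2.minEnclosingCircle(S[:,:2].astype(np.float32))[0],0,0
    print(cam,len(S),'mid',((lo+hi)/2).round(4),'ext',(hi-lo).round(4),'circ',np.round(c,4))
E
python3 - <<'E'
from h import *
togo(.5915,.2)
tops('wrist',.112,.122,[.5915,.2],png='w1.png')
tops('wrist',.05,.064,[.5915,.2])
E
```

```text
t 2.35 tcp [0.5812 0.2136 0.2466] togo [-0.0093  0.     -0.0143] rot [0.004  0.0038 0.0056] F [-0.4  0.8 -0.4] w 0.998 q [ 0.31  0.15  1.73  0.    1.25 -0.92]
wrist 2578 mid [0.5925 0.2025 0.1152] ext [0.045  0.045  0.0042] circ [0.5928 0.2023]
wrist 564 mid [0.5751 0.1985 0.0569] ext [0.0248 0.0506 0.0127] circ [0.5884 0.1982]
```

View pics/w1.png

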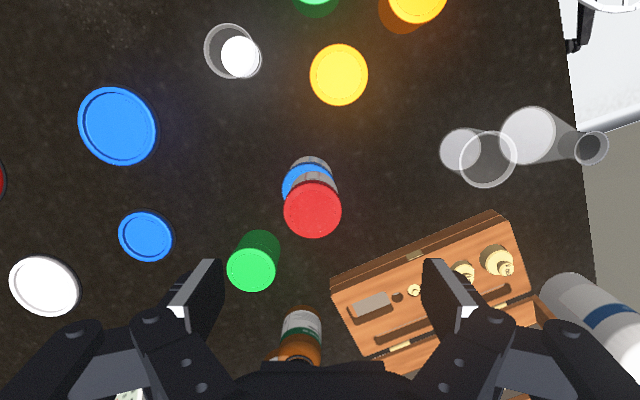

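Wrist view: the red lid is at (312,210) over the blue lid at (305,180), with a green jar at (250,265). An amber bottle (300,335) and a wooden box (420,290) are on the far side. I'll check their clearances.

```bash
python3 - <<'E'
from h import *
togo(.592,.2015,.084)
c=np.array([.592,.2015]); a=np.deg2rad(70)
C=np.vstack([cloud(P,P['range_z']>0) for P in (read_camera('side'),)])
d=C[:,:2]-c; u=d@[np.cos(a),np.sin(a)]; v=d@[np.sin(a),-np.cos(a)]  # u jaw axis, v away from arm
for lo,hi in ((.02,.07),(.07,.1),(.1,.16)):
    m=(C[:,2]>lo)&(C[:,2]<hi)&(abs(u)<.13)&(v>.035)&(v<.2)
    H,_,_=np.histogram2d(u[m],v[m],bins=[np.arange(-.13,.131,.02),np.arange(.03,.2,.02)]); print(lo,hi);print(H.astype(int))
E
```

```text
t 2.45 tcp [0.579  0.2165 0.2464] togo [-0.0108  0.1624 -0.0169] rot [0.0022 0.007  0.0063] F [-0.2  0.7 -0.2] w 0.993 q [ 0.32  0.15  1.73  0.    1.25 -0.91]
0.02 0.07
[[  0   0   0   0   0   0   0   0]
 [  0   0   1   1   0   0   0   0]
 [  0  19  45  34   0   0   0   0]
 [  0  69  52  46   0   0   0   0]
 [  0  29 129  54   0   0   1   0]
 [  0   0   0   0   0   0  67   0]
 [  0   0   0   0   0   0  85 139]
 [  0   0   0   0  14  21   1  10]
 [  0   0   0   0  52  62  94  20]
 [  0   0   0  21  63  47  72  59]
 [  0   0   0  61  48  21  70  52]
 [  0   0  15  72  55  71  58  58]
 [  0   0  67  72  63  63  50  78]]
0.07 0.1
[[  0   0   0   0   0   0   0   0]
 [  0   0   0   0   0   0   0   0]
 [  0   0   0   0   0   0   0   0]
 [  0   0   0   0   0   0   0   0]
 [  0   0   0   0   0   0   0   4]
 [  0   0   0   0   0   0  29  33]
 [  0   0   0   0   0   0  17 121]
 [  0   0   0   0   0   0   0   1]
 [  0   0   0   0   0   0   0   0]
 [  0   0   0   0   0   0   0   0]
 [  0   0   0   0   0   0   0   0]
 [  0   0   0   0   0   0   0   0]
 [  0   0   0   0   0   0   0   0]]
0.1 0.16
[[ 0  0  0  0  0  0  0  0]
 [ 0  0  0  0  0  0  0  0]
 [ 0  0  0  0  0  0  0  0]
 [ 0  0  0  0  0  0  0  0]
 [ 0  0  0  0  0  0  0  1]
 [ 0  0  0  0  0  0  0 48]
 [ 0  0  0  0  0  0  0 31]
 [ 0  0  0  0  0  0  0  0]
 [ 0  0  0  0  0  0  0  0]
 [ 0  0  0  0  0  0  0  0]
 [ 0  0  0  0  0  0  0  0]
 [ 0  0  0  0  0  0  0  0]
 [ 0  0  0  0  0  0  0  0]]
```

Request:
jog_arm([
  [-0.006,0.03,-0.009,0.002,0.007,0.006,1],
  [-0.005,0.04,-0.008,0,0,0,1],
  [0,0.04,0,0,0,0,1],
  [0,0,0,0,0,0,1],
])

```text
time: 3.0
tool_pos: [0.588, 0.2088, 0.136]
tcp_rot: [-1.349, -0.96, 0.954]
wrist_force: [-0.2, 0.9, 0.1]
width: 1.001
```

```bash
python3 - <<'E'
from h import *
tops('wrist',.112,.122,[.5915,.2])
togo(.592,.202,.089)
E
```

```text
wrist 6667 mid [0.5922 0.2026 0.1151] ext [0.045  0.0447 0.0042] circ [0.5929 0.2022]
t 3.05 tcp [0.5899 0.2094 0.1387] togo [-0.0066  0.0496 -0.0042] rot [0.0049 0.011  0.0064] F [-0.5 -0.2  0.9] w 0.997 q [ 0.3   0.25  1.82  0.    1.06 -0.93]
```

Request:
jog_arm([
  [-0.006,0.015,-0.004,0.004,0.008,0.006,1],
  [0,0.02,0,0,0,0,1],
  [0,0.013,0,0,0,0,1],
  [0,0,0,0,0,0,1],
])

```text
time: 3.55
tool_pos: [0.5946, 0.2045, 0.0928]
tcp_rot: [-1.356, -0.959, 0.946]
wrist_force: [-0.5, -0.1, 0.3]
width: 0.999
```

```bash
python3 - <<'E'
from h import *
togo(.592,.202,.089);read_camera('wrist');togo(.592,.202,.089);read_camera('wrist');togo(.592,.202,.089)
E
```

```text
t 3.55 tcp [0.5946 0.2045 0.0928] togo [-0.0032  0.0037  0.0016] rot [0.007  0.0046 0.0048] F [-0.5 -0.1  0.3] w 0.999 q [ 0.29  0.31  1.85 -0.    0.98 -0.93]
t 3.6 tcp [0.5951 0.2046 0.0935] togo [-0.0035  0.0044  0.0021] rot [0.0079 0.0045 0.0055] F [-0.3 -1.  -0.6] w 1.002 q [ 0.29  0.31  1.85 -0.    0.98 -0.93]
t 3.65 tcp [0.5955 0.2047 0.0941] togo [-0.0038  0.0051  0.0025] rot [0.0088 0.0046 0.0061] F [-0.4  0.3 -0.1] w 1.001 q [ 0.29  0.3   1.85 -0.    0.98 -0.93]
```

Request:
jog_arm([
  [-0.004,0.006,0.003,0.008,0.004,0.006,1],
  [-0.001,0.001,0,0,0,0,0.75],
  [0,0,0,0,0,0,0.65],
  [0,0,0,0,0,0,0.5],
  [0,0,0,0,0,0,0.4],
  [0,0,0,0,0,0,0.3],
  [0,0,0,0,0,0,0.3],
], force=40)

```text
time: 4.53
tool_pos: [0.5919, 0.201, 0.0883]
tcp_rot: [-1.355, -0.951, 0.947]
wrist_force: [0.7, -0.7, -1.4]
width: 0.56
```

```bash
python3 - <<'E'
from h import *
togo(.592,.202,.20)
P=read_camera('wrist');cv2.imwrite('pics/w2.png',P['img'])
E
```

```text
t 4.53 tcp [0.5919 0.201  0.0883] togo [ 0.0011 -0.1117 -0.    ] rot [0.0025 0.     0.0014] F [ 0.7 -0.7 -1.4] w 0.56 q [ 0.29  0.31  1.86 -0.    0.97 -0.93]
```

View pics/w2.png

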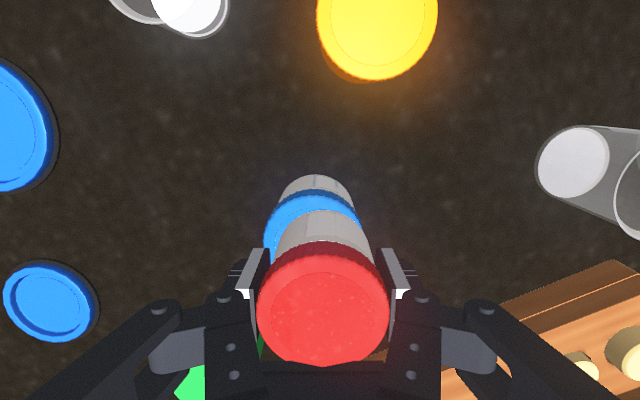

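The red jar is held at the lid (322,300), with the blue lid still below it. Lifting and carrying.

Request:
jog_arm([
  [0,-0.02,0,0,0,0,0.3],
  [0,-0.04,0,0,0,0,0.3],
  [-0.02,-0.03,0,0,0,0,0.3],
  [-0.05,0,0.001,0,0,0,0.3],
  [-0.055,0,0.001,0,0,0,0.3],
  [-0.055,0,0.001,0,0,0,0.3],
  [-0.055,0,0.001,0,0,0,0.3],
  [-0.055,0,0.001,0,0,0,0.3],
  [-0.05,0,0.001,0,0,0,0.3],
  [-0.03,0,0.001,0,0,0,0.3],
])

```text
time: 5.82
tool_pos: [0.4619, -0.1525, 0.1965]
tcp_rot: [-1.368, -0.971, 0.94]
wrist_force: [-0.3, 0.4, -1.2]
width: 0.563
```

```bash
python3 - <<'E'
from h import *
tops('wrist',.005,.012,[.448,-.168],.055)
togo(.448,-.168,.10)
tops('side',.05,.064,[.585,.205],.05);tops('side',.05,.064,[.456,-.305],.03)
E
```

```text
wrist 2171 mid [ 0.4487 -0.1684  0.0076] ext [0.0805 0.0803 0.0052] circ [ 0.4491 -0.169 ]
t 5.88 tcp [ 0.4611 -0.1549  0.1967] togo [-0.017   0.0964  0.0103] rot [0.0242 0.0062 0.0035] F [-1.2 -2.4  0. ] w 0.56 q [-0.38 -0.08  2.07  0.    1.13 -1.61]
side 381 mid [0.5874 0.2012 0.0561] ext [0.0479 0.0492 0.0108] circ [0.5898 0.2007]
side 27 mid [ 0.4567 -0.3029  0.056 ] ext [0.0177 0.0142 0.0101] circ [ 0.4569 -0.305 ]
```

Request:
jog_arm([
  [-0.01,0.02,0.006,0.012,0.003,0.002,0.3],
  [-0.007,0.04,0.004,0.012,0.003,0.002,0.3],
  [0,0.04,0,0,0,0,0.3],
  [0,0.03,0,0,0,0,0.3],
  [0,0,0,0,0,0,0.3],
])

```text
time: 6.6
tool_pos: [0.4474, -0.161, 0.0605]
tcp_rot: [-1.348, -0.953, 0.951]
wrist_force: [-0.3, 0.8, -0.5]
width: 0.56
```

```bash
python3 - <<'E'
from h import *
read_camera('wrist')
togo(.4485,-.1685,.033)
E
```

```text
t 6.65 tcp [ 0.4486 -0.1615  0.0619] togo [-0.0067  0.0289 -0.0022] rot [-0.0003  0.0052  0.0029] F [-0.5  0.3  0.1] w 0.559 q [-0.4   0.09  2.18  0.    0.87 -1.63]
```

Request:
jog_arm([
  [-0.006,0.012,-0.002,0,0.005,0.003,0.3],
  [0,0.012,0,0,0,0,0.3],
  [0,0.004,0,0,0,0,0.3],
  [0,0,0,0,0,0,0.3],
])

```text
time: 7.15
tool_pos: [0.4516, -0.1691, 0.0353]
tcp_rot: [-1.359, -0.952, 0.948]
wrist_force: [0.7, 0.1, -1.2]
width: 0.561
```

```bash
python3 - <<'E'
from h import *
read_camera('wrist')
togo(.4485,-.1685,.033)
E
```

```text
t 7.2 tcp [ 0.4517 -0.1691  0.0355] togo [-0.0005  0.0025  0.0033] rot [ 0.0064  0.0009 -0.0008] F [ 0.2  0.8 -0.7] w 0.56 q [-0.41  0.14  2.19 -0.    0.81 -1.63]
```

Request:
jog_arm([
  [0,0.002,0.002,0.006,0,0,0.3],
  [0,0.0015,0.001,0,0,0,0.3],
  [0,0,0,0,0,0,0.3],
])

```text
time: 7.58
tool_pos: [0.4499, -0.1685, 0.033]
tcp_rot: [-1.357, -0.95, 0.949]
wrist_force: [0.2, 0.1, -0.7]
width: 0.558
```

```bash
python3 - <<'E'
from h import *
togo(.4485,-.1685,.033)
E
```

```text
t 7.58 tcp [ 0.4499 -0.1685  0.033 ] togo [-0.0005  0.      0.0013] rot [ 0.0026  0.0009 -0.0009] F [ 0.2  0.1 -0.7] w 0.558 q [-0.41  0.14  2.2  -0.    0.81 -1.63]
```

Request:
jog_arm([
  [0,0.0015,0,0.002,0,0,0.3],
  [0,0.001,0,0,0,0,0.3],
])

```text
time: 7.82
tool_pos: [0.4506, -0.1688, 0.0329]
tcp_rot: [-1.355, -0.949, 0.95]
wrist_force: [-4.7, 1.3, 8.9]
width: 0.559
```

Contact with the holder floor (9 N). Releasing, rising, and moving on to the small blue jar.

Request:
jog_arm([
  [0,0,0,0,0,0,0.7],
  [0,0,0,0,0,0,1],
  [0,0,0,0,0,0,1],
  [0,0,0,0,0,0,1],
  [0,-0.03,0,0,0,0,1],
  [0,-0.05,0,0,0,0,1],
  [0,-0.06,0,0,0,0,1],
  [-0.015,-0.03,-0.025,0,0,0,1],
  [-0.025,0,-0.045,0,0,0,1],
  [-0.03,0,-0.05,0,0,0,1],
])

```text
time: 9.07
tool_pos: [0.539, -0.2746, 0.2072]
tcp_rot: [-1.352, -0.951, 0.953]
wrist_force: [0.0, -0.3, 0.1]
width: 1.003
```

Request:
jog_arm([
  [-0.03,0,-0.05,0,0,0,1],
  [-0.012,0,-0.025,0,0,0,1],
  [0,0,0,0,0,0,1],
])

```text
time: 9.45
tool_pos: [0.5988, -0.3447, 0.2061]
tcp_rot: [-1.354, -0.949, 0.951]
wrist_force: [-0.1, 0.1, -0.7]
width: 0.999
```

```bash
python3 - <<'E'
from h import *
tops('wrist',.100,.110,[.606,-.347],.035,png='w3.png')
tops('wrist',.050,.064,[.606,-.347],.045)
togo(.606,-.347,.082)
tops('side',.050,.064,[.4485,-.1685],.05,png='side1.png')
C=read_camera('side');c=cloud(C,C['range_z']>0)
d=c[:,:2]-[.606,-.347];print('near>70mm',[(lo,np.sum((c[:,2]>lo)&(np.hypot(*d.T)>.045)&(np.hypot(*d.T)<.13))) for lo in (.02,.05,.08)])
E
```

```text
wrist 1816 mid [ 0.6054 -0.3488  0.1031] ext [0.0337 0.0336 0.0043] circ [ 0.6058 -0.349 ]
wrist 844 mid [ 0.6072 -0.35    0.0564] ext [0.0444 0.0506 0.0113] circ [ 0.6107 -0.3504]
t 9.55 tcp [ 0.5974 -0.343   0.2061] togo [-0.0008  0.1241 -0.0097] rot [-0.002   0.0029 -0.0005] F [-0.7  1.  -0.6] w 0.999 q [-0.56  0.32  1.61 -0.    1.22 -1.78]
side 185 mid [ 0.451  -0.1665  0.0562] ext [0.046  0.0464 0.0117] circ [ 0.4519 -0.1657]
near>70mm [(0.02, np.int64(1071)), (0.05, np.int64(1071)), (0.08, np.int64(1071))]
```

View pics/w3.png

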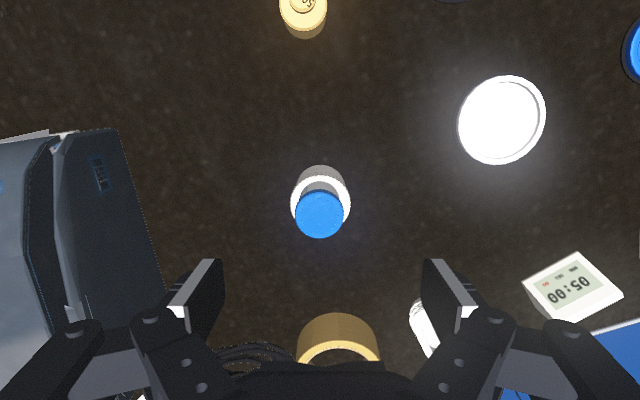

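```bash
python3 - <<'E'
from h import *
P=read_camera('wrist'); m=P['range_z']>0
m[:, 165:]=False; m[255:]=False; m[:120]=False
c=cloud(P,m)
a=np.deg2rad(70); d=c[:,:2]-[.6055,-.3485]; u=d@[np.cos(a),np.sin(a)]; v=d@[np.sin(a),-np.cos(a)]
for lo,hi in((.01,.03),(.03,.06),(.06,.1),(.1,.2)):
    k=(c[:,2]>lo)&(c[:,2]<hi)
    for vl in (-.06,-.03,0,.03):
        j=k&(v>vl)&(v<vl+.03)
        if j.sum(): print(lo,vl,j.sum(),'u max',u[j].max().round(3))
togo(.6055,-.3485,.083)
E
```

```text
0.01 -0.06 358 u max -0.19
0.01 -0.03 353 u max -0.185
0.01 0 329 u max -0.181
0.01 0.03 307 u max -0.176
0.03 -0.06 1106 u max -0.188
0.03 -0.03 701 u max -0.184
0.03 0 699 u max -0.18
0.03 0.03 595 u max -0.177
0.06 -0.06 2266 u max -0.188
0.06 -0.03 1710 u max -0.185
0.06 0 1301 u max -0.181
0.06 0.03 455 u max -0.178
0.1 -0.06 803 u max -0.198
0.1 -0.03 2712 u max -0.185
0.1 0 2374 u max -0.18
0.1 0.03 5 u max -0.181
t 9.7 tcp [ 0.5972 -0.3422  0.2069] togo [-0.003   0.1239 -0.01  ] rot [-0.0009  0.0038 -0.0007] F [ 0.6 -0.1  0.2] w 1.002 q [-0.56  0.31  1.61 -0.    1.22 -1.78]
```

The printer is 0.18 m away and the tape roll sits low, so the space is clear. Descending on the small blue jar.

Request:
jog_arm([
  [-0.003,0.03,-0.006,0,0.004,0,1],
  [-0.001,0.045,-0.004,0,0,0,0.9],
  [0,0.03,0,0,0,0,0.8],
  [0,0,0,0,0,0,0.8],
  [0,0,0,0,0,0,0.8],
])

```text
time: 10.32
tool_pos: [0.605, -0.3463, 0.105]
tcp_rot: [-1.358, -0.953, 0.95]
wrist_force: [0.1, -0.8, 0.9]
width: 0.799
```

```bash
python3 - <<'E'
from h import *
tops('wrist',.100,.110,[.606,-.347],.03)
togo(.6055,-.3485,.083)
E
```

```text
wrist 4825 mid [ 0.6052 -0.3487  0.1028] ext [0.0337 0.0336 0.0046] circ [ 0.6055 -0.3492]
t 10.38 tcp [ 0.605  -0.3462  0.105 ] togo [-0.0019  0.022  -0.0012] rot [ 0.0045  0.0029 -0.0015] F [ 0.3 -0.2  0.1] w 0.801 q [-0.56  0.41  1.68 -0.    1.05 -1.78]
```

Request:
jog_arm([
  [-0.002,0.012,-0.001,0.004,0.003,-0.001,0.7],
  [0,0.01,0,0,0,0,0.65],
  [0,0.002,0,0,0,0,0.6],
  [0,0,0,0,0,0,0.5],
  [0,0,0,0,0,0,0.4],
  [0,0,0,0,0,0,0.3],
  [0,0,0,0,0,0,0.2],
  [0,0,0,0,0,0,0.2],
  [0,0,0,0,0,0,0.2],
], force=40)

```text
time: 11.5
tool_pos: [0.6074, -0.3499, 0.0837]
tcp_rot: [-1.361, -0.951, 0.947]
wrist_force: [0.3, -1.2, 0.0]
width: 0.415
```

```bash
python3 - <<'E'
from h import *
togo(.588,-.010,.20)
P=read_camera('wrist');cv2.imwrite('pics/w4.png',P['img'])
E
```

```text
t 11.5 tcp [ 0.6074 -0.3499  0.0837] togo [ 0.3126 -0.1177  0.1337] rot [ 0.0065 -0.0004 -0.0018] F [ 0.3 -1.2  0. ] w 0.415 q [-0.56  0.44  1.69 -0.    1.01 -1.78]
```

View pics/w4.png

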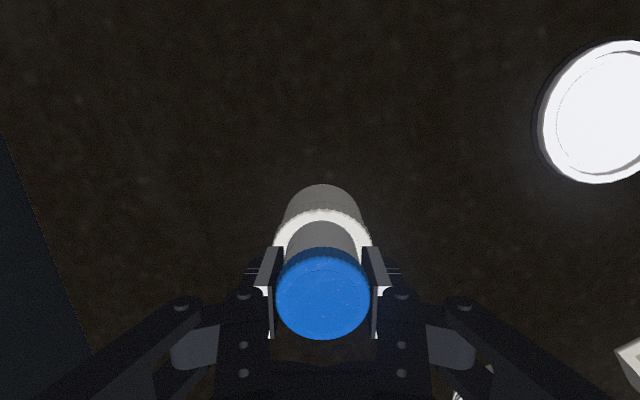

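The small blue jar is gripped at (323,292), and the white jar below it has not moved. Carrying it to its holder.

Request:
jog_arm([
  [0,-0.02,0,0.006,0,-0.002,0.2],
  [0,-0.04,0,0,0,0,0.2],
  [0.015,-0.03,0.006,0,0,0,0.2],
  [0.045,0,0.019,0,0,0,0.2],
  [0.05,0,0.022,0,0,0,0.2],
  [0.05,0,0.022,0,0,0,0.2],
  [0.05,0,0.022,0,0,0,0.2],
  [0.05,0,0.022,0,0,0,0.2],
  [0.04,0,0.016,0,0,0,0.2],
  [0.01,0,0.004,0,0,0,0.2],
])

```text
time: 12.8
tool_pos: [0.5889, -0.0051, 0.1778]
tcp_rot: [-1.359, -0.949, 0.942]
wrist_force: [0.1, -0.0, -1.2]
width: 0.418
```

```bash
python3 - <<'E'
from h import *
tops('wrist',.005,.012,[.588,-.01],.045)
togo(.588,-.010,.06)
tops('side',.05,.064,[.606,-.347],.05)
E
```

```text
wrist 1579 mid [ 0.5887 -0.0103  0.0076] ext [0.0607 0.0607 0.0052] circ [ 0.5879 -0.0098]
t 12.85 tcp [ 0.589  -0.0049  0.1778] togo [-0.0053  0.1178 -0.0003] rot [ 0.0044 -0.0047  0.0023] F [ 0.   1.4 -0.4] w 0.42 q [-0.05  0.15  1.87  0.    1.12 -1.27]
side few 5
```

Request:
jog_arm([
  [-0.005,0.03,-0.001,0.004,-0.004,0.002,0.2],
  [0,0.05,0,0,0,0,0.2],
  [0,0.04,0,0,0,0,0.2],
  [0,0.005,0,0,0,0,0.2],
  [0,0,0,0,0,0,0.2],
])

```text
time: 13.52
tool_pos: [0.5928, -0.0197, 0.053]
tcp_rot: [-1.365, -0.948, 0.942]
wrist_force: [1.0, 0.4, -0.2]
width: 0.421
```

```bash
python3 - <<'E'
from h import *
read_camera('wrist')
togo(.5885,-.010,.0285)
E
```

```text
t 13.57 tcp [ 0.5928 -0.0197  0.0533] togo [0.0076 0.0247 0.0076] rot [ 0.0086 -0.0063 -0.0016] F [ 0.7 -0.4 -0.2] w 0.415 q [-0.07  0.29  1.95 -0.01  0.89 -1.29]
```

Request:
jog_arm([
  [0.007,0,0.007,0.008,-0.006,-0.001,0.2],
  [0,0.01,0,0,0,0,0.2],
  [0,0,0,0,0,0,0.2],
])

```text
time: 13.95
tool_pos: [0.5916, -0.0104, 0.047]
tcp_rot: [-1.359, -0.954, 0.945]
wrist_force: [0.2, -1.0, -0.5]
width: 0.418
```

```bash
python3 - <<'E'
from h import *
read_camera('wrist')
togo(.5885,-.010,.0285)
E
```

```text
t 14.0 tcp [ 0.5922 -0.0104  0.0476] togo [-0.0009  0.0191  0.0038] rot [ 0.0081 -0.      0.0019] F [0.5 0.6 0.2] w 0.415 q [-0.06  0.3   1.96 -0.    0.88 -1.28]
```

Request:
jog_arm([
  [-0.001,0.008,0.004,0.008,0,0.002,0.2],
  [0,0.008,0,0,0,0,0.2],
  [0,0.002,0,0,0,0,0.2],
  [0,0,0,0,0,0,0.2],
])

```text
time: 14.5
tool_pos: [0.5878, -0.0098, 0.0282]
tcp_rot: [-1.354, -0.948, 0.949]
wrist_force: [0.1, -0.3, -0.2]
width: 0.416
```

```bash
python3 - <<'E'
from h import *
read_camera('wrist')
togo(.5885,-.010,.0275)
E
```

```text
t 14.55 tcp [ 0.5878 -0.0098  0.0282] togo [ 0.0001  0.0007 -0.0007] rot [-0.0006  0.0003 -0.0004] F [ 0.1 -0.1 -0.7] w 0.42 q [-0.06  0.32  1.97 -0.    0.85 -1.28]
```

Request:
jog_arm([
  [0,0.0015,0,0,0,0,0.2],
  [0,0.001,0,0,0,0,0.2],
])

```text
time: 14.8
tool_pos: [0.5887, -0.0101, 0.0281]
tcp_rot: [-1.355, -0.949, 0.949]
wrist_force: [-2.8, -0.7, 6.4]
width: 0.419
```

Contact at 6 N. Releasing and going to the large blue jar.

Request:
jog_arm([
  [0,0,0,0,0,0,0.6],
  [0,0,0,0,0,0,0.9],
  [0,0,0,0,0,0,1],
  [0,-0.03,0,0,0,0,1],
  [0,-0.05,0,0,0,0,1],
  [0,-0.05,0,0,0,0,1],
  [0.04,-0.02,0.015,0,0,0,1],
  [0.05,0,0.018,0,0,0,1],
  [0.05,0,0.018,0,0,0,1],
  [0.045,0,0.017,0,0,0,1],
])

```text
time: 16.05
tool_pos: [0.5895, 0.1889, 0.1832]
tcp_rot: [-1.358, -0.945, 0.941]
wrist_force: [0.8, -0.1, 0.3]
width: 1.002
```

Request:
jog_arm([
  [0,0,0,0,0,0,1],
])

```text
time: 16.18
tool_pos: [0.5891, 0.1921, 0.1832]
tcp_rot: [-1.356, -0.949, 0.944]
wrist_force: [0.2, -0.4, -0.8]
width: 1.001
```

```bash
python3 - <<'E'
from h import *
tops('wrist',.054,.064,[.5885,.201],.04,png='w5.png')
togo(.5885,.201,.030)
tops('side',.037,.052,[.588,-.01],.045)
tops('side',.05,.064,[.447,.177],.04)
E
```

```text
wrist 3362 mid [0.588  0.1984 0.0587] ext [0.0488 0.0485 0.0049] circ [0.5882 0.1982]
t 16.23 tcp [0.5891 0.1905 0.1831] togo [0.0094 0.1531 0.0045] rot [ 0.0022 -0.0041  0.0013] F [-0.  -0.2  0.8] w 1.002 q [ 0.27  0.2   1.8  -0.    1.14 -0.95]
side 129 mid [ 0.5858 -0.0058  0.0438] ext [0.0341 0.0311 0.0127] circ [ 0.5874 -0.0061]
side 95 mid [0.4469 0.1772 0.0547] ext [0.0415 0.0467 0.0088] circ [0.4468 0.1764]
```

View pics/w5.png

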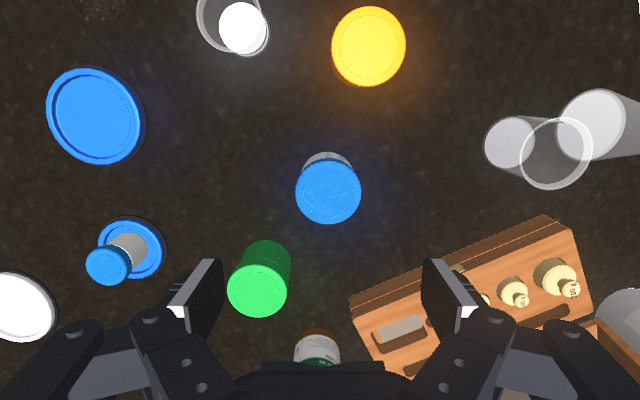

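The large blue lid is at (328,190), and the small blue jar sits inside its holder at (125,250). Descending.

Request:
jog_arm([
  [0.006,0.03,0.004,0.002,-0.004,0.001,1],
  [0.001,0.05,0,0,0,0,1],
  [0,0.03,0,0,0,0,1],
  [0,0,0,0,0,0,1],
])

```text
time: 16.82
tool_pos: [0.5898, 0.1898, 0.0714]
tcp_rot: [-1.36, -0.942, 0.94]
wrist_force: [1.2, -0.2, -0.1]
width: 0.998
```

```bash
python3 - <<'E'
from h import *
tops('wrist',.054,.064,[.588,.1985],.035)
togo(.588,.1985,.030)
E
```

```text
wrist 9155 mid [0.5877 0.1985 0.0583] ext [0.0489 0.0484 0.0053] circ [0.5886 0.1983]
t 16.88 tcp [0.591  0.1902 0.073 ] togo [0.0067 0.043  0.0059] rot [ 0.0046 -0.0102  0.0008] F [-0.1  0.3  1.2] w 0.996 q [ 0.27  0.32  1.88 -0.    0.94 -0.94]
```

Request:
jog_arm([
  [0.007,0.01,0.006,0.004,-0.01,0.001,1],
  [0.001,0.02,0.001,0,0,0,1],
  [0,0.008,0,0,0,0,0.95],
  [0,0,0,0,0,0,0.9],
  [0,0,0,0,0,0,0.9],
])

```text
time: 17.5
tool_pos: [0.5905, 0.2009, 0.037]
tcp_rot: [-1.357, -0.954, 0.943]
wrist_force: [-0.1, 0.3, 0.6]
width: 0.902
```

```bash
python3 - <<'E'
from h import *
read_camera('wrist')
togo(.588,.1985,.030)
E
```

```text
t 17.55 tcp [0.5905 0.2008 0.037 ] togo [-0.0031  0.007   0.0016] rot [ 0.0062 -0.0007  0.004 ] F [-0.4  0.3  0. ] w 0.9 q [ 0.29  0.37  1.89 -0.    0.88 -0.93]
```

Request:
jog_arm([
  [-0.003,0.006,0.002,0.006,0,0.004,0.85],
  [0,0.001,0,0,0,0,0.8],
  [0,0,0,0,0,0,0.7],
  [0,0,0,0,0,0,0.65],
  [0,0,0,0,0,0,0.55],
  [0,0,0,0,0,0,0.45],
  [0,0,0,0,0,0,0.4],
  [0,0,0,0,0,0,0.4],
], force=40)

```text
time: 18.55
tool_pos: [0.5884, 0.1987, 0.0307]
tcp_rot: [-1.355, -0.95, 0.947]
wrist_force: [0.1, -0.7, -0.6]
width: 0.609
```

```bash
python3 - <<'E'
from h import *
togo(.463,.021,.13)
E
```

```text
t 18.55 tcp [0.5884 0.1987 0.0307] togo [-0.2098 -0.0996  0.0568] rot [ 0.0017 -0.0008  0.001 ] F [ 0.1 -0.7 -0.6] w 0.609 q [ 0.29  0.37  1.89 -0.    0.87 -0.94]
```

Request:
jog_arm([
  [0,-0.02,0,0,0,0,0.4],
  [0,-0.04,0,0,0,0,0.4],
  [0,-0.04,0,0,0,0,0.4],
  [-0.035,-0.01,0.01,0,0,0,0.4],
  [-0.045,0,0.012,0,0,0,0.4],
  [-0.045,0,0.012,0,0,0,0.4],
  [-0.045,0,0.012,0,0,0,0.4],
  [-0.03,0,0.008,0,0,0,0.4],
  [0,0,0,0,0,0,0.4],
])

```text
time: 19.68
tool_pos: [0.4689, 0.026, 0.1553]
tcp_rot: [-1.361, -0.961, 0.94]
wrist_force: [0.1, 0.1, -1.3]
width: 0.61
```

```bash
python3 - <<'E'
from h import *
tops('wrist',.005,.012,[.463,.021],.055,png='w6.png')
togo(.463,.021,.065)
E
```

```text
wrist 2127 mid [0.4606 0.0228 0.0076] ext [0.0729 0.0807 0.0052] circ [0.4649 0.0228]
t 19.73 tcp [0.4699 0.0267 0.1556] togo [-0.0083  0.0905  0.0059] rot [0.0145 0.0019 0.0074] F [-0.6  0.1  0. ] w 0.609 q [ 0.   -0.06  2.13  0.    1.05 -1.22]
```

View pics/w6.png

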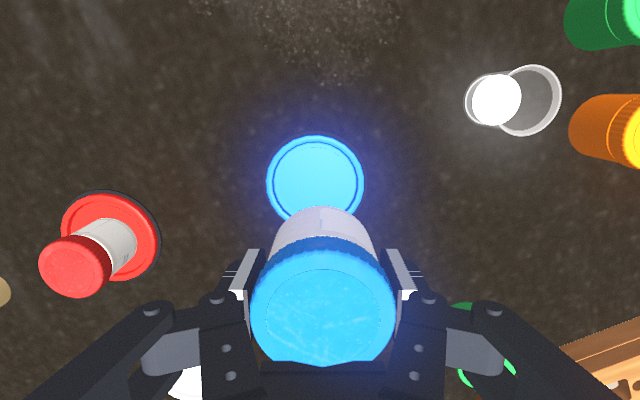

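The large blue jar is held over its holder (315,180), and the red jar stands in its holder (100,240).

Request:
jog_arm([
  [-0.005,0.02,0.004,0.012,0.002,0.007,0.4],
  [0,0.04,0,0,0,0,0.4],
  [0,0.03,0,0,0,0,0.4],
  [0,0,0,0,0,0,0.4],
  [0,0,0,0,0,0,0.4],
])

```text
time: 20.35
tool_pos: [0.467, 0.026, 0.0623]
tcp_rot: [-1.354, -0.953, 0.95]
wrist_force: [0.8, 0.1, -1.0]
width: 0.608
```

```bash
python3 - <<'E'
from h import *
read_camera('wrist')
togo(.4645,.0225,.0345)
E
```

```text
t 20.4 tcp [0.4669 0.026  0.0623] togo [-0.0041  0.0278  0.0011] rot [0.0023 0.0037 0.0008] F [-0.3  0.1 -1.4] w 0.61 q [ 0.    0.07  2.2  -0.    0.87 -1.22]
```

Request:
jog_arm([
  [-0.004,0.012,0.002,0.002,0.003,0.001,0.4],
  [0,0.012,0.001,0,0,0,0.4],
  [0,0.003,0,0,0,0,0.4],
  [0,0,0,0,0,0,0.4],
])

```text
time: 20.9
tool_pos: [0.4644, 0.0232, 0.0356]
tcp_rot: [-1.357, -0.952, 0.947]
wrist_force: [0.4, -1.5, -1.4]
width: 0.61
```

```bash
python3 - <<'E'
from h import *
read_camera('wrist')
togo(.4645,.0225,.0335)
E
```

```text
t 20.95 tcp [0.4645 0.0232 0.0358] togo [-0.0006  0.0023 -0.0003] rot [0.0043 0.0007 0.0012] F [-0.3  0.6 -0.9] w 0.61 q [-0.    0.11  2.23 -0.    0.81 -1.23]
```

Request:
jog_arm([
  [0,0.0015,0,0.004,0,0,0.4],
  [0,0.001,0,0,0,0,0.4],
  [0,0.001,0,0,0,0,0.4],
])

```text
time: 21.32
tool_pos: [0.4657, 0.023, 0.0336]
tcp_rot: [-1.355, -0.951, 0.947]
wrist_force: [-4.5, -1.2, 12.0]
width: 0.602
```

Contact at 12 N. Releasing and going to the white jar.

Request:
jog_arm([
  [0,0,0,0,0,0,0.8],
  [0,0,0,0,0,0,1],
  [0,0,0,0,0,0,1],
  [0,0,0,0,0,0,1],
  [0,-0.03,0,0,0,0,1],
  [0,-0.05,0,0,0,0,1],
  [0,-0.06,0,0,0,0,1],
  [-0.02,-0.02,-0.017,0,0,0,1],
  [-0.038,0,-0.033,0,0,0,1],
  [-0.04,0,-0.034,0,0,0,1],
])

```text
time: 22.58
tool_pos: [0.5112, -0.0979, 0.199]
tcp_rot: [-1.353, -0.957, 0.952]
wrist_force: [0.1, -0.0, -0.6]
width: 1.002
```

Request:
jog_arm([
  [-0.04,0,-0.034,0,0,0,1],
  [-0.04,0,-0.034,0,0,0,1],
  [-0.04,0,-0.034,0,0,0,1],
  [-0.04,0,-0.034,0,0,0,1],
  [-0.03,0,-0.028,0,0,0,1],
  [0,0,0,0,0,0,1],
  [0,0,0,0,0,0,1],
])

```text
time: 23.45
tool_pos: [0.6041, -0.3428, 0.197]
tcp_rot: [-1.353, -0.954, 0.948]
wrist_force: [0.6, 0.1, 0.1]
width: 1.003
```

```bash
python3 - <<'E'
from h import *
tops('wrist',.054,.064,[.607,-.35],.04)
togo(.607,-.35,.030)
tops('side',.055,.068,[.4645,.0225],.045)
E
```

```text
wrist 2966 mid [ 0.6103 -0.3502  0.0585] ext [0.0487 0.0487 0.0052] circ [ 0.6109 -0.3503]
t 23.5 tcp [ 0.604  -0.3426  0.1971] togo [-0.0063  0.1671 -0.0049] rot [0.0023 0.0035 0.0026] F [ 0.9  0.  -0.1] w 1.003 q [-0.55  0.33  1.61  0.    1.2  -1.78]
side 268 mid [0.4659 0.0243 0.0601] ext [0.0481 0.0524 0.0096] circ [0.4651 0.0243]
```

Request:
jog_arm([
  [-0.005,0.03,-0.008,0.002,0.003,0.002,1],
  [0,0.05,0,0,0,0,1],
  [0,0.045,0,0,0,0,1],
  [0,0,0,0,0,0,1],
  [0,0,0,0,0,0,1],
])

```text
time: 24.18
tool_pos: [0.6124, -0.3449, 0.0754]
tcp_rot: [-1.358, -0.958, 0.951]
wrist_force: [0.2, 0.1, 0.3]
width: 0.999
```

```bash
python3 - <<'E'
from h import *
tops('wrist',.054,.064,[.610,-.35],.035)
togo(.6105,-.3503,.030)
E
```

```text
wrist 8551 mid [ 0.6101 -0.35    0.0581] ext [0.0489 0.0486 0.0058] circ [ 0.6109 -0.3505]
t 24.23 tcp [ 0.6121 -0.3448  0.0753] togo [-0.0057  0.0453 -0.    ] rot [0.0064 0.0069 0.0002] F [-1.1  0.  -0.4] w 1.0 q [-0.55  0.45  1.69  0.    1.   -1.78]
```

Request:
jog_arm([
  [-0.0055,0.012,0,0.006,0.006,0,1],
  [0,0.02,0,0,0,0,1],
  [0,0.008,0,0,0,0,0.95],
  [0,0,0,0,0,0,0.9],
  [0,0,0,0,0,0,0.9],
])

```text
time: 24.85
tool_pos: [0.6127, -0.3519, 0.0371]
tcp_rot: [-1.36, -0.952, 0.947]
wrist_force: [1.3, -0.3, 0.3]
width: 0.9
```

```bash
python3 - <<'E'
from h import *
read_camera('wrist')
togo(.6105,-.3503,.030)
E
```

```text
t 24.9 tcp [ 0.6126 -0.3519  0.0372] togo [0.0008 0.0072 0.0026] rot [ 0.0065  0.0004 -0.0013] F [ 0.6 -0.7  0.3] w 0.898 q [-0.56  0.5   1.69  0.    0.94 -1.78]
```

Request:
jog_arm([
  [0.001,0.006,0.002,0.006,0,-0.001,0.85],
  [0,0.001,0,0,0,0,0.8],
  [0,0,0,0,0,0,0.7],
  [0,0,0,0,0,0,0.65],
  [0,0,0,0,0,0,0.55],
  [0,0,0,0,0,0,0.45],
  [0,0,0,0,0,0,0.4],
  [0,0,0,0,0,0,0.4],
], force=40)

```text
time: 25.9
tool_pos: [0.6118, -0.3506, 0.0309]
tcp_rot: [-1.356, -0.95, 0.948]
wrist_force: [0.1, 0.8, 0.8]
width: 0.609
```

```bash
python3 - <<'E'
from h import *
togo(.606,-.165,.13)
E
```

```text
t 25.9 tcp [ 0.6118 -0.3506  0.0309] togo [ 0.1724 -0.0994  0.0686] rot [ 0.0022  0.0004 -0.0006] F [0.1 0.8 0.8] w 0.609 q [-0.56  0.5   1.7  -0.    0.94 -1.78]
```

Request:
jog_arm([
  [0,-0.02,0,0,0,0,0.4],
  [0,-0.04,0,0,0,0,0.4],
  [0,-0.04,0,0,0,0,0.4],
  [0.025,-0.01,0.01,0,0,0,0.4],
  [0.04,0,0.016,0,0,0,0.4],
  [0.04,0,0.016,0,0,0,0.4],
  [0.035,0,0.014,0,0,0,0.4],
  [0.02,0,0.008,0,0,0,0.4],
  [0,0,0,0,0,0,0.4],
])

```text
time: 27.02
tool_pos: [0.6035, -0.1669, 0.1469]
tcp_rot: [-1.353, -0.95, 0.948]
wrist_force: [0.7, -0.0, -0.7]
width: 0.61
```

```bash
python3 - <<'E'
from h import *
tops('wrist',.005,.012,[.606,-.165],.055,png='w7.png')
togo(.606,-.165,.065)
E
```

```text
wrist 1938 mid [ 0.601  -0.1646  0.0076] ext [0.0717 0.0809 0.0052] circ [ 0.6046 -0.1639]
t 27.07 tcp [ 0.6036 -0.1678  0.147 ] togo [ 0.0033  0.082  -0.0013] rot [0.0005 0.     0.0015] F [-0.5 -0.  -0.6] w 0.61 q [-0.31  0.25  1.81  0.    1.08 -1.53]
```

View pics/w7.png

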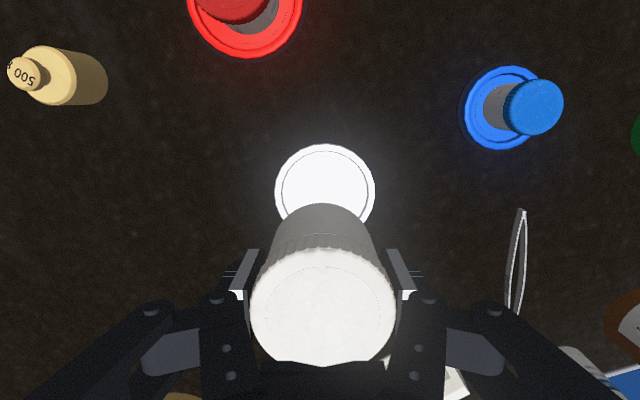

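The white jar is held over the white holder (325,190). The red and small blue jars are seated, and the brass weight is standing. The holder centre is about (0.605, -0.1645).

Request:
jog_arm([
  [0.004,0.02,0,0,0,0.001,0.4],
  [0,0.035,0,0,0,0,0.4],
  [0,0.025,0,0,0,0,0.4],
  [0,0,0,0,0,0,0.4],
  [0,0,0,0,0,0,0.4],
])

```text
time: 27.7
tool_pos: [0.6045, -0.168, 0.0606]
tcp_rot: [-1.356, -0.943, 0.945]
wrist_force: [-0.3, 0.1, -1.1]
width: 0.609
```

```bash
python3 - <<'E'
from h import *
read_camera('wrist')
togo(.605,-.1645,.035)
E
```

```text
t 27.75 tcp [ 0.6043 -0.1679  0.0606] togo [0.0035 0.0256 0.0005] rot [-0.0013 -0.0054 -0.0008] F [ 0.   0.8 -0.9] w 0.609 q [-0.31  0.35  1.86 -0.    0.93 -1.53]
```

Request:
jog_arm([
  [0.0035,0.01,0.001,-0.001,-0.005,-0.001,0.4],
  [0,0.011,0,0,0,0,0.4],
  [0,0.003,0,0,0,0,0.4],
  [0,0,0,0,0,0,0.4],
])

```text
time: 28.25
tool_pos: [0.6063, -0.1647, 0.0373]
tcp_rot: [-1.357, -0.951, 0.947]
wrist_force: [-0.8, -0.0, -0.6]
width: 0.608
```

```bash
python3 - <<'E'
from h import *
read_camera('wrist')
togo(.605,-.1645,.034)
E
```

```text
t 28.3 tcp [ 0.6063 -0.1647  0.0375] togo [-0.0002  0.0035  0.0013] rot [ 0.0041 -0.0003  0.0004] F [ 0.6  0.5 -0.4] w 0.606 q [-0.31  0.37  1.88  0.    0.89 -1.53]
```

Request:
jog_arm([
  [0,0.0025,0.001,0.004,0,0,0.4],
  [0,0.0015,0,0,0,0,0.4],
  [0,0.001,0,0,0,0,0.4],
])

```text
time: 28.68
tool_pos: [0.6061, -0.1646, 0.0338]
tcp_rot: [-1.355, -0.95, 0.947]
wrist_force: [-3.1, 0.5, 9.0]
width: 0.61
```

Request:
jog_arm([
  [0,0,0,0,0,0,0.8],
  [0,0,0,0,0,0,1],
  [0,0,0,0,0,0,1],
  [0,0,0,0,0,0,1],
  [0,-0.03,0,0,0,0,1],
  [0,-0.05,0,0,0,0,1],
  [0,-0.06,0,0,0,0,1],
  [0,-0.06,0,0,0,0,1],
  [0,-0.06,0,0,0,0,1],
  [0,0,0,0,0,0,1],
])

```text
time: 29.92
tool_pos: [0.6052, -0.1644, 0.3003]
tcp_rot: [-1.353, -0.948, 0.948]
wrist_force: [0.4, -1.0, 0.3]
width: 0.996
```

```bash
python3 - <<'E'
from h import *
P=read_camera('side');cv2.imwrite('pics/end.png',P['img'][60:340,180:460].repeat(2,0).repeat(2,1))
P=read_camera('wrist');cv2.imwrite('pics/endw.png',P['img'])
for n,xy,h in (('red',(.4485,-.1685),.060),('bs',(.588,-.01),.048),('bl',(.4645,.0225),.062),('wh',(.605,-.1645),.062),('beaker',(.447,.175),.056),('brass',(.456,-.308),.06)):
    print(n,xy)
    for c in('wrist','side','scene'): tops(c,h-.006,h+.006,xy,.045)
togo(.6,-.16)
E
```

```text
red (0.4485, -0.1685)
wrist 2088 mid [ 0.4527 -0.1682  0.0596] ext [0.046  0.045  0.0059] circ [ 0.4525 -0.1684]
side 163 mid [ 0.4512 -0.1652  0.0584] ext [0.0458 0.0495 0.0082] circ [ 0.4495 -0.1674]
scene 275 mid [ 0.4498 -0.1704  0.0584] ext [0.0453 0.0458 0.008 ] circ [ 0.4502 -0.1704]
bs (0.588, -0.01)
wrist 939 mid [ 0.5869 -0.0109  0.0464] ext [0.0338 0.034  0.0071] circ [ 0.5872 -0.0103]
side 121 mid [ 0.5865 -0.008   0.0464] ext [0.0335 0.0353 0.0078] circ [ 0.5851 -0.0083]
scene 97 mid [ 0.5852 -0.0131  0.0464] ext [0.0322 0.0332 0.0075] circ [ 0.5853 -0.0118]
bl (0.4645, 0.0225)
wrist 220 mid [0.4865 0.0148 0.0598] ext [0.0132 0.0295 0.0072] circ [0.4853 0.0145]
side 265 mid [0.4658 0.0245 0.0606] ext [0.0478 0.0517 0.0083] circ [0.4655 0.0254]
scene 215 mid [0.4649 0.02   0.0603] ext [0.0496 0.0485 0.008 ] circ [0.4648 0.021 ]
wh (0.605, -0.1645)
wrist 1769 mid [ 0.6054 -0.1634  0.0615] ext [0.0489 0.0486 0.0058] circ [ 0.606  -0.1637]
side 190 mid [ 0.6048 -0.1625  0.0603] ext [0.0505 0.0505 0.0078] circ [ 0.6045 -0.1632]
scene 245 mid [ 0.6034 -0.1672  0.0605] ext [0.049  0.0494 0.0081] circ [ 0.6034 -0.1656]
beaker (0.447, 0.175)
wrist few 0
side 101 mid [0.4469 0.1776 0.0541] ext [0.0415 0.0452 0.0079] circ [0.446  0.1765]
scene 82 mid [0.4467 0.1756 0.0545] ext [0.0438 0.0442 0.0085] circ [0.4465 0.1762]
brass (0.456, -0.308)
wrist 335 mid [ 0.4577 -0.3081  0.0585] ext [0.0189 0.0178 0.0078] circ [ 0.4574 -0.3082]
side 30 mid [ 0.4567 -0.3056  0.059 ] ext [0.0176 0.0196 0.0096] circ [ 0.4544 -0.3048]
scene 61 mid [ 0.4543 -0.3108  0.0579] ext [0.0178 0.0158 0.0072] circ [ 0.4539 -0.3119]
t 30.93 tcp [ 0.6019 -0.1634  0.2924] togo [0.0026 0.     0.0029] rot [-0.0141 -0.0002 -0.0002] F [-0.2 -0.9  0.1] w 1.001 q [-0.31  0.15  1.65  0.    1.35 -1.53]
```

View pics/end.png

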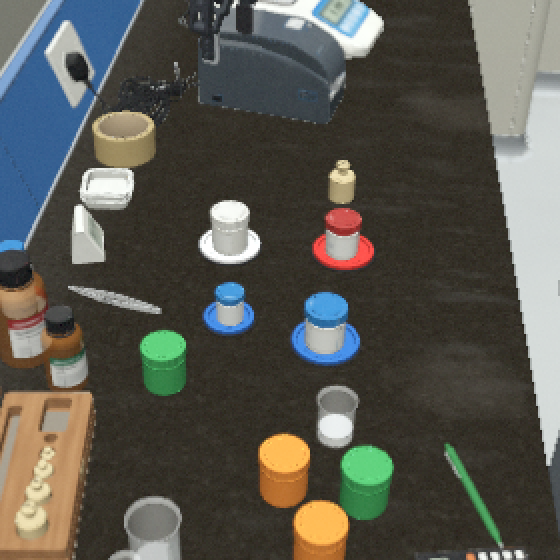

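View pics/endw.png

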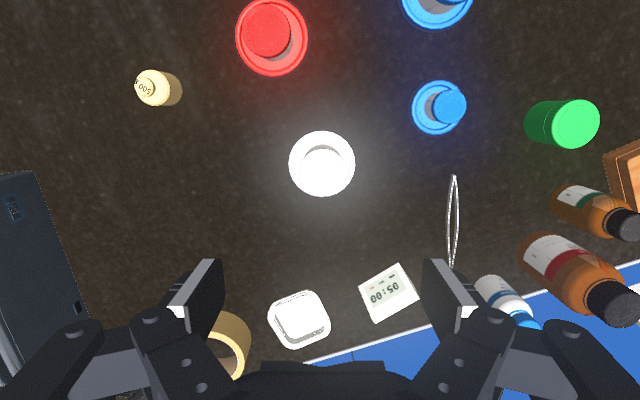

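All four jars stand upright, centred in their own holders: white (230,230), red (342,235), small blue (229,305) and large blue (326,325). The lid tops sit at the right heights, and the beaker and weight are where they started. Handing in.

```bash
python3 -c "
from h import *
print(bot.finish_job())"
```

```text
the job is handed in; nothing more can be done
None
```

I took both stacks apart and set all four jars upright in the holders matching their lids: red first, then small blue, large blue and white. I handed the job in at about 31 s of the 112 s allowed; no verdict is reported.

- **Jars:** The last check with all three cameras put each jar within about 4 mm of its holder's centre, with lid tops level and at the expected height. The one exception was the wrist camera's reading of the large blue jar. That jar was only partly in its view, so I went by the side and scene cameras there.
- **Bystanders:** The beaker and brass weight measured within 2 mm of where they started, which is the accuracy of the calibration.
- **Camera disagreement:** The side and scene cameras differed by up to about 6 mm in y throughout, and I used the wrist camera's values, which lie between them.
- **Forces:** The highest wrist force I saw was about 12 N, at set-down. I read it only between moves.

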